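# Draw the narrow glazed unit from the harp rack and lean it on the easel

## Task

Swing the rack's keeper bar fully open, draw the narrowest of the three double-glazed units straight up out of its slot by its top edge, and set it down gently, not dropped, to lean on the glazing easel: bottom edge centred on the two rubber setting blocks, face flat against the felt back. Leave the keeper open, do not knock the glass hard, and leave the other two units and everything else on the bench where they are.

Things in the scene. Friction and masses are not known exactly. Their poses are not given: they have to be found in the camera images.
- rack: Fixed harp rack: grey base 232 mm along its x, 310 mm along its y (y -140 to +170 mm), 20 mm thick; origin on the bench, z up. Three slots run along its x, centred at y = -60, 0, +60 mm, 18 mm wide, floor at z = 20 mm, rubber cheeks up to z = 32 mm. End lips (inner faces at x = -108 and +108 mm, top z = 36 mm) stop units sliding out lengthwise.
- rack_guides (a point): Point in the rack at x = 0, y = 0, z = 100 mm: the top height of the white wire loops (10 mm wire, two rows, at rack x = -35 and +35 mm) that guide both faces of each unit. A unit must rise 80 mm to come out of its slot.
- keeper_pivot (a point): Keeper's swivel axis: rack x = 0, y = +140 mm, on top of a post of 26 mm diameter, 160 mm above the bench; the bar's hub, 38 mm diameter, reaches 196 mm (its bolt 204 mm). At the rack's other end (x = 0, y = -122 mm) a thin post with a rubber rest under the bar reaches 158 mm.
- keeper (a joint): Angle of the keeper, an aluminium bar 22 mm thick, 274 mm long from the pivot, 162 to 194 mm above the bench (12 mm over the units). 0: shut, lying along the rack's -y over all slots, so that no unit can be lifted; starts at 0 to 0.2. Grows counter-clockwise seen from above, free end towards the rack's +x, to a stop at 1.6 (fully open, along +x). Friction 0.2 N m; stays where left.
- keeper_push (a point): Point inside the keeper bar on its centre line, 100 mm from the pivot axis, 178 mm above the bench; moves with the bar. The bar can be pushed there on its upright side face.
- narrow_unit: The unit to move, narrowest of the three: slim double-glazed unit, clear greenish glass with a black edge seal all round, 120 mm wide (its x), 14 mm thick (its y), 130 mm high (its z), 0.29 to 0.45 kg. Origin at the centre of its underside. It stands upright in any one of the three slots, 2 mm play on each face, up to 12 mm off the slot's middle along the slot, top edge 150 mm above the bench.
- unit_top (a point): Centre of the narrow unit's top edge, 130 mm above its origin.
- wide_unit_1: Unit of the same make, 190 mm wide, 14 mm thick, 130 mm high, in another slot of the rack; origin at the centre of its underside. To be left alone.
- wide_unit_2: Unit of the same make, 170 mm wide, 14 mm thick, 130 mm high, in another slot of the rack; origin at the centre of its underside. To be left alone.
- easel_rest: Rest of the fixed glazing easel, leaning back 0.262 rad (15 degrees); its frame leans with it. Origin 34 mm above the bench, at the middle of the corner between blocks and back; x along the ledge, y out of the felt face, z up along the back. Felt: plane y = 0. Back 190 mm wide, up to z = 79 mm. A seated unit's origin is at x = 0, y = 7 mm, z = 0, its z along this z, its width along x.
- easel_blocks (a point): The easel's ledge, at rest x = 0, y = 21 mm, z = 0, between the two rubber setting blocks: their tops are the plane z = 0 of the rest, 28 mm along x, centred at x = -35 and +35 mm, reaching y = 39 mm. A lip in front, y = 42 to 50 mm, rises to z = 4 mm. The easel's base board is 200 x 170 mm.
- lifter: two-cup glass suction lifter, two black rubber cups of 116 mm diameter 170 mm apart under a grey handle, 290 mm long in all, 80 mm high; origin at the centre of its underside. To be left alone.
- spray_bottle: white spray bottle, 74 mm diameter, 205 mm high; origin at the centre of its underside. To be left alone.
- cartridge: white sealant cartridge lying down, 50 mm diameter, 215 mm long plus a 70 mm nozzle; origin at the centre of its underside. To be left alone.
- mallet: black rubber mallet lying down, wooden handle, 255 mm long, 64 mm high; origin at the centre of its underside. To be left alone.
- packer_box: open carton of plastic packers, 160 x 120 x 70 mm; origin at the centre of its underside. To be left alone.
- offcut: black aluminium profile offcut, 180 x 40 x 32 mm; origin at the centre of its underside. To be left alone.
- tape_measure: yellow tape measure standing on edge, 78 x 44 x 70 mm; origin at the centre of its underside. To be left alone.

How it is judged (in metres and radians):
On the way, in this order (a step that is already met when the one before it is completed fails the run):
1. the keeper bar is swung fully open (past 1.3 rad) (value of joint keeper above 1.3 rad), for 0.2 s.
2. the narrow unit has been drawn up out of its slot, upright, its underside clear of the wire loops (z of narrow_unit in the frame of rack above 0.102 m and angle between narrow_unit's own z axis and vertical below 0.3 rad), for 0.1 s.
At the end, for the whole second after the job is handed in: The keeper is open past 1.3 rad; the narrow unit is at rest on the easel, its bottom edge on both setting blocks (within 6 mm), its middle within 20 mm of the ledge's middle, within 6 mm of the felt back and flat and square to it within 0.08 rad (value of joint keeper above 1.3 rad and z of narrow_unit in the frame of easel_rest between -0.005 and 0.006 m and y of narrow_unit in the frame of easel_rest between 0.003 and 0.013 m and x of narrow_unit in the frame of easel_rest between -0.02 and 0.02 m and angle between the z axis of narrow_unit and the z axis of easel_rest, either way round below 0.08 rad and angle between the x axis of narrow_unit and the x axis of easel_rest, either way round below 0.08 rad and linear speed of narrow_unit below 0.02 m/s); the robot touches nothing.
It fails at once if the narrow unit is knocked hard: more than 100 N between it and the rack, the easel or another unit (contact force between narrow_unit and rack above 100 N or contact force between narrow_unit and easel above 100 N or contact force between narrow_unit and wide_unit_1 above 100 N or contact force between narrow_unit and wide_unit_2 above 100 N).
It fails at once if the narrow unit is dropped: it moves faster than 0.35 m/s with no finger touching it (linear speed of narrow_unit above 0.35 m/s and contact force between narrow_unit and the fingers below 0.2 N).
It fails at once if another glazed unit is shifted by more than 15 mm (distance of any of wide_unit_1, wide_unit_2 from where it was at the start of the episode above 0.015 m).
It fails at once if something else on the bench is shifted by more than 25 mm (distance of any of lifter, spray_bottle, cartridge, mallet, packer_box, offcut, tape_measure from where it was at the start of the episode above 0.025 m).
It also fails if it takes over 58 s, if anything falls off the work surface, if the arm or the gripper's body presses on something with over 40 N, if the wrist force passes 120 N, or if a joint passes its speed limit or range.

## Robot

A 6-joint arm with a two-finger parallel gripper is mounted at the origin on the work surface. World frame = base frame: x ahead of the robot, y to its left, z up, the work surface at z = 0. Lengths are in mm, angles in rad, forces in N, time in s.
With the tool pointing down it reaches from about 325 to 775 mm from the base axis. Payload 5.5 kg.
Tool frame: the origin (TCP) lies midway between the tips of the shut fingers; the grasp point (between the pads) lies 19 mm behind it; y points along the fingers, z is the direction in which the jaws open and shut, and the axes are right-handed (so a half turn about y gives the same grasp; the last joint's range is limited). The gripper opens to 88 mm and grips with 3 to 60 N. Pads are 20 mm wide; open, the fingers measure 115 mm over their backs; the gripper's body (75 mm by 178 mm) begins 61 mm behind the grasp point.
Start: joints at [1.241, 0.091, 1.231, -0, 1.82, -0.057], TCP at [161.661, 577.825, 222.631] pointing down, gripper open.
Joint ranges: [-2.87, 2.87], [-0.86, 2.18], [0.17, 2.46], [-1.51, 4.65], [0.06, 2.69], [-2.65, 2.65]. Speed limits (rad/s): [2.57, 2.57, 3.01, 3.14, 3.14, 3.14].

## Interface

Orientations are given as a 3x3 rotation matrix whose columns are the frame's x, y, z axes.
In Python, from plant import * gives the robot as it stands. Calls block until the motion is done:
- move_pose(position, orientation): joint-space move of the TCP to a pose.
- movel(position, rotation=None, speed=150): straight line of the TCP; rotation=None keeps the orientation; speed is the mean speed in mm/s.
- movej(angles): joint-space move.
- command_gripper(opening, f_grip=None): opening from 0.0 (shut) to 1.0 (fully open); f_grip is the grip in N (None keeps the last); returns when the fingers have stopped.
- pause(seconds).
- solve_ik(position, orientation): joint angles nearest the present ones, or None.
- observe(): the state.
- snapshot(name): name is "scene" or "top" or "wrist"; returns (picture, depth): 400x640x3 uint8, red, green, blue; 400x640 float32, mm along the optical axis (not along the pixel's ray), 0 where there is no reading.
- camera_model(name): a dict with "fovy" (degrees; the focal length in pixels is half the picture's height over the tangent of half this angle, whatever the lens; pixels are square), "cx", "cy" (the principal point, pixels), "world_to_cam" (4x4, takes a point from world to camera coordinates). Camera axes: x right, y up, looking along -z (the intrinsics and any distortion apply to the point x, -y, -z); pixel columns grow to the right and rows downward; lengths in mm; the calibration is good to about 2 mm. A picture is of the moment at which its call begins: read the wrist's pose just before it. camera_model takes no time and is no camera call; for the wrist camera it gives the pose at the moment of the call.
A pose or a line that the arm cannot do raises IKError and nothing moves.
- hand_in(): hands the job in, once; it reports no verdict.
Trained networks look in the newest picture that a camera, given by its name, has taken for a name from the list of things; names that differ only in an ending like _2 or _b are one class to them, and where a whole thing is asked for, a point or a joint stands for the part that bears it (a point fixed in the world has none). Each returns a list of dicts, best first, with "p" (0 to 1); they miss things now and then, are a little off and sometimes report something else, mostly with a low value. They report only what shows in the picture. A call takes as long as a camera call.
- look_for(camera, query): "extent" ([centre column, centre row, width, height] in pixels, round what is visible of it).
- outline_of(camera, query): "mask" (400x640 bool, what is visible of it) and "extent" ([centre column, centre row, width, height] in pixels, round what is visible of it).
The state is a dict: "time_s": time; "q": joint angles; "dq": joint speeds; "joint_efforts": joint torques, N m; "ee_pos": TCP position; "tcp_rot": TCP orientation; "force": force on the tool from outside, world axes, zero at the start; "moment": the same for the moment, N m; "grip_width": opening from 0.0 (shut) to 1.0 (fully open).
Only numpy, scipy, OpenCV 4.12 (cv2) and the standard library are available. Lean on these libraries where they do the work, as an engineer would, in place of code of your own. Each camera call takes 0.05 s, during which the arm holds its last target. There are 200 camera calls.

## Working session

There is one attempt and no reset: what is moved stays moved. The work goes in short steps, each a Python script; the robot and the scene stay as the last script left them, time stands still between calls to the robot, and variables do not carry over. Pictures are saved under pics/ and viewed, about 8 in all and at most 12, crops included, and the job is handed in when it is done.

```bash
mkdir -p pics; ls; python3 - <<'E'
from plant import *
import cv2,numpy as np
for n in ("scene","top"):
    im,d=snapshot(n); cv2.imwrite(f"pics/{n}0.png",im[:,:,::-1]); np.save(n+"_d.npy",d); np.save(n+"_i.npy",im)
    m=camera_model(n); print(n,m)
    print("inv",np.linalg.inv(m["world_to_cam"]).round(3))
    for q in ("rack","keeper","narrow_unit","easel_rest"):
        print(q,[(round(r["p"],2),np.round(r["extent"])) for r in look_for(n,q)][:3])
print(observe())
E
```

```text
pics
scene {'fovy': 50.10808774822149, 'cx': 322.7250984750368, 'cy': 195.72745199578114, 'world_to_cam': array([[ 6.19772411e-01,  7.84621759e-01,  1.58383971e-02,
        -3.53268005e+02],
       [-5.37954433e-01,  4.10062687e-01,  7.36514508e-01,
         2.05006242e+02],
       [ 5.71390573e-01, -4.64991708e-01,  6.76236294e-01,
        -1.78488650e+03],
       [ 0.00000000e+00,  0.00000000e+00,  0.00000000e+00,
         1.00000000e+00]])}
inv [[ 6.200000e-01 -5.380000e-01  5.710000e-01  1.349097e+03]
 [ 7.850000e-01  4.100000e-01 -4.650000e-01 -6.368410e+02]
 [ 1.600000e-02  7.370000e-01  6.760000e-01  1.061610e+03]
 [ 0.000000e+00  0.000000e+00  0.000000e+00  1.000000e+00]]
rack [(0.94, array([347., 187., 106.,  90.]))]
keeper [(0.66, array([358., 177.,  35.,  64.])), (0.57, array([349., 163.,  78.,  39.]))]
narrow_unit [(0.78, array([349., 190.,  21.,  34.])), (0.47, array([391., 141.,  23.,  19.]))]
easel_rest [(0.78, array([243., 231.,  37.,  63.])), (0.54, array([256., 300.,  94.,  58.]))]
top {'fovy': 44.251031405015375, 'cx': 321.09073305744874, 'cy': 196.88780269800466, 
[... 940 characters left out ...]
       1.81978622e+00, -5.66967681e-02]), 'dq': array([ 9.93043450e-04, -6.67120335e-04, -1.98600226e-03,  1.39904562e-03,
       -5.84967394e-05,  1.97505512e-03]), 'joint_efforts': array([-5.69560798e-04, -4.45663297e+01, -4.06091487e+01,  6.97948295e-02,
        1.96756778e-02, -2.46117895e-05]), 'ee_pos': array([161.67420708, 577.81423977, 222.60594666]), 'tcp_rot': array([[ 9.63016028e-01,  1.64912591e-05,  2.69444112e-01],
       [-2.69444112e-01, -4.57116144e-05,  9.63016027e-01],
       [ 2.81980722e-05, -9.99999999e-01, -3.95775447e-05]]), 'force': array([ 0.15245309, -0.16476387,  0.13169094]), 'moment': array([0.0377054 , 0.02729774, 0.02306245]), 'grip_width': 0.9997579825608373}
```

```bash
python3 - <<'E'
import cv2
a=cv2.imread("pics/top0.png")[110:310,190:460]; b=cv2.imread("pics/scene0.png")[100:360,190:460]
cv2.imwrite("pics/c1.png",cv2.resize(a,None,fx=2.95,fy=2.95,interpolation=cv2.INTER_CUBIC))
cv2.imwrite("pics/c2.png",cv2.resize(b,None,fx=2.3,fy=2.3,interpolation=cv2.INTER_CUBIC))
E
```

```text
(no output)
```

View pics/c1.png

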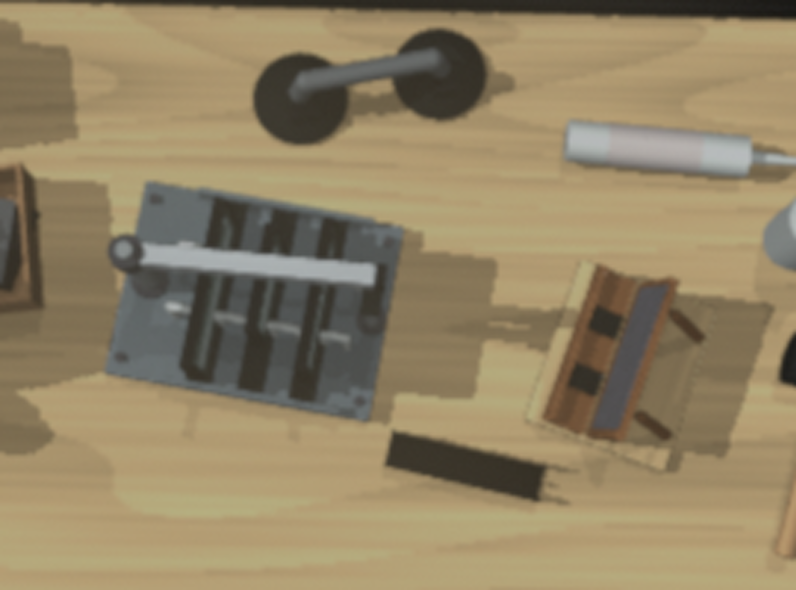

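View pics/c2.png

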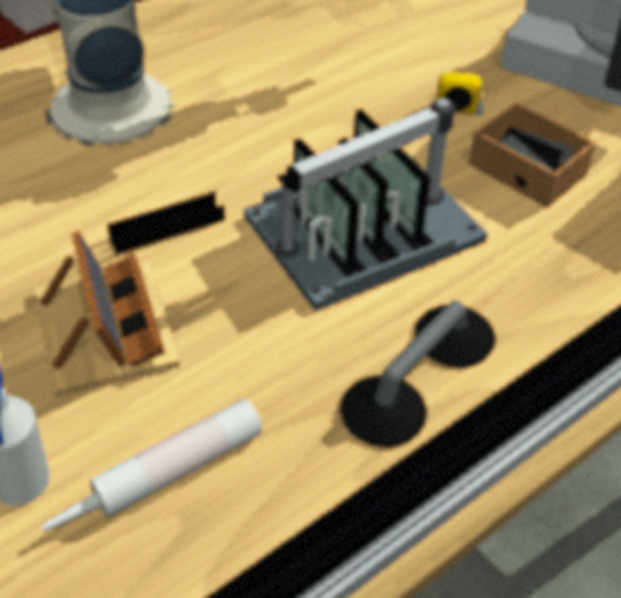

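The top crop shows the rack at (255,300) with the keeper shut and pivot at the left. The easel is at (610,350), its felt facing left, towards the rack. In the scene crop the three units stand under the bar. I'll fit rack and easel poses from the corner pixels.

```bash
cat > h.py <<'E'
import numpy as np, cv2
from scipy.optimize import least_squares
from plant import *
def project(m,P):
    f=200/np.tan(np.radians(m["fovy"])/2); W=np.asarray(m["world_to_cam"])
    c=np.atleast_2d(P)@W[:3,:3].T+W[:3,3]
    return np.c_[m["cx"]-f*c[:,0]/c[:,2], m["cy"]+f*c[:,1]/c[:,2]]
def ray_z(m,px,z):   # pixel -> world point at height z
    f=200/np.tan(np.radians(m["fovy"])/2); W=np.asarray(m["world_to_cam"]);px=np.atleast_2d(px)
    d=np.c_[(px[:,0]-m["cx"])/f,-(px[:,1]-m["cy"])/f,-np.ones(len(px))]@W[:3,:3]
    o=-W[:3,:3].T@W[:3,3]
    return o+d*((z-o[2])/d[:,2])[:,None]
def rz(a): c,s=np.cos(a),np.sin(a); return np.array([[c,-s,0],[s,c,0],[0,0,1.]])
def rx(a): c,s=np.cos(a),np.sin(a); return np.array([[1,0,0],[0,c,-s],[0,s,c]])
LEAN=0.262
def easelT(p): # x,y,yaw -> R,t of easel_rest
    return rz(p[2])@rx(LEAN),np.array([p[0],p[1],34.])
def rackT(p): return rz(p[2]),np.array([p[0],p[1],0.])
def fit(T,obs,x0):  # obs: list of (model, pts_local, px)
    def res(p):
        R,t=T(p); return np.concatenate([(project(m,np.array(L)@R.T+t)-px).ravel() for m,L,px in obs])
    s=least_squares(res,x0,loss="soft_l1"); return s.x,res(s.x).reshape(-1,2).round(1)
E
python3 - <<'E'
from h import *
mt,ms=camera_model("top"),camera_model("scene")
ct=lambda l:np.array(l)/2.95+[190,110]; cs=lambda l:np.array(l)/2.3+[190,100]
obs=[(mt,[[116,170,20],[116,-140,20],[-116,-140,20],[-116,170,20]],ct([(148,182),(403,228),(370,420),(107,372)])),
 (ms,[[116,-140,20],[116,170,20],[-116,-140,20]],cs([(318,300),(485,235),(246,212)]))]
r,e=fit(rackT,obs,[500,100,0]);print("rack",r,e.tolist())
R,t=rackT(r)
piv=R@[0,140,0]+t; end=ray_z(mt,ct([(377,275)]),194)[0]
v=R.T@(end-piv);print("pivot",piv,"end local",v,"ang",np.arctan2(v[0],-v[1]))
obs=[(mt,[[35,21,0],[-35,21,0]],ct([(605,322),(585,378)])),(ms,[[35,21,0],[-35,21,0]],cs([(133,323),(124,288)])),
 (mt,[[95,0,79],[-95,0,79]],ct([(668,288),(612,437)]))]
q,e=fit(easelT,obs,[400,-200,0]);print("easel",q,e.tolist())
np.savez("est.npz",rack=r,easel=q)
for z in (430,480):
    for dx in (-60,0):
        p=[r[0]+dx,r[1],z]; print(p, solve_ik(p,observe()["tcp_rot"]))
W=camera_model("wrist");o=observe();C=np.linalg.inv(W["world_to_cam"])
print("cam in tool",o["tcp_rot"].T@(C[:3,3]-o["ee_pos"]),"view",o["tcp_rot"].T@-C[:3,2],"up",o["tcp_rot"].T@C[:3,1],W["fovy"])
E
```

```text
rack [ 5.22496820e+02  1.35306280e+02 -1.52952404e-01] [[-0.8, -0.7], [0.6, -1.0], [0.0, 0.1], [-0.8, 0.4], [-1.8, 1.7], [1.0, -0.9], [-2.2, -1.3]]
pivot [543.82676219 273.67185992   0.        ] end local [  21.29737521 -262.98929115  194.        ] ang 0.08080557538424316
easel [ 463.70373547 -259.54608383    5.92982921] [[0.0, -0.1], [-0.2, 0.1], [-0.6, -0.3], [-0.7, -0.4], [0.1, -4.0], [-0.6, -0.1]]
[np.float64(462.4968202102209), np.float64(135.30628047679022), 430] [ 2.14033415e-01 -7.45971958e-02  1.01570676e+00 -5.96021112e-05
  2.20047669e+00 -1.08398226e+00]
[np.float64(522.4968202102209), np.float64(135.30628047679022), 430] [ 1.90389747e-01  8.14273746e-02  8.59292073e-01 -5.94149209e-05
  2.20086566e+00 -1.10762584e+00]
[np.float64(462.4968202102209), np.float64(135.30628047679022), 480] [ 2.14033415e-01 -1.48131491e-03  8.43722256e-01 -6.45606529e-05
  2.29934531e+00 -1.08399015e+00]
[np.float64(522.4968202102209), np.float64(135.30628047679022), 480] [ 1.90389747e-01  1.63212229e-01  6.68706613e-01 -6.49411667e-05
  2.30966627e+00 -1.10763457e+00]
cam in tool [-8.40583761e+01 -1.62751082e+02  1.10003866e-01] view [3.04082250e-01 9.52645332e-01 9.25417596e-04] up [-9.52645728e-01  3.04081764e-01  6.30576308e-04] 65.01026299919798
```

```bash
python3 - <<'E'
from h import *
E=np.load("est.npz");r=E["rack"];R,t=rackT(r)
piv=np.array([0,140,0.])
# tool: y down, z=rack y, x=rack x
tool=np.c_[R[:,0],[0,0,-1],R[:,1]]
def P(a,off,z,rad=110):
    d=np.array([np.sin(a),-np.cos(a),0]);n=np.array([np.cos(a),np.sin(a),0])
    return R@(piv+rad*d-off*n+[0,0,z])+t
command_gripper(0.0,20)
move_pose(P(0.05,50,260),tool)
movel(P(0.05,50,167),speed=200)
F=[]
for a in (0.15,0.45,0.75,1.05,1.3,1.5):
    movel(P(a,24,167),speed=130); F.append(observe()["force"].round(1).tolist())
print(F,observe()["time_s"])
movel(P(1.5,45,167)); movel(P(1.5,45,330),speed=250)
move_pose(R@[-60,0,400]+t,tool)
m=camera_model("wrist");im,d=snapshot("wrist");cv2.imwrite("pics/w1.png",im[:,:,::-1])
import pickle;pickle.dump((m,im,d),open("w1.pkl","wb"))
print([(round(x["p"],2),np.round(x["extent"])) for x in look_for("wrist","narrow_unit")],observe()["time_s"])
E
```

```text
[[-0.3, -0.6, 0.6], [-0.2, -0.6, -0.8], [0.2, -0.8, -0.3], [0.1, 0.1, -0.2], [-0.3, 0.5, -1.1], [-1.2, 0.1, -0.0]] 6.6917
[(0.91, array([321., 192.,   9.,  81.]))] 8.7
```

View pics/w1.png

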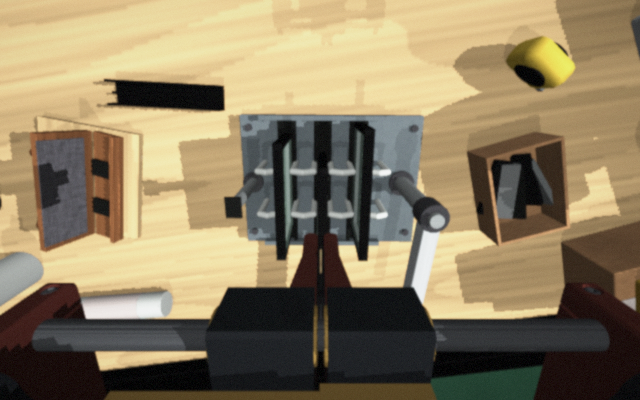

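The bar is open, hanging from the hub at (432,215) down the picture. The narrow unit is in the middle slot at column 321, between the wide ones at columns 280 and 362. I'll enlarge to find its ends, and take a second view of the easel.

```bash
python3 - <<'E'
from h import *
import pickle
E=np.load("est.npz");r=E["rack"];R,t=rackT(r);m,im,d=pickle.load(open("w1.pkl","rb"))
for n,L in (("corners z20",[[116,170,20],[116,-140,20],[-116,-140,20],[-116,170,20]]),("unit top ends",[[60,0,150],[-60,0,150],[60,0,20],[-60,0,20]])):
    print(n,project(m,np.array(L)@R.T+t).round(1).tolist())
Re,te=easelT(E["easel"])
print("easel felt top, blocks",project(m,np.array([[95,0,79],[-95,0,79],[35,21,0],[-35,21,0]])@Re.T+te).round(1).tolist())
# depth-based: points with height 140..156 near middle
f=200/np.tan(np.radians(m["fovy"])/2);v,u=np.mgrid[:400,:640];W=m["world_to_cam"]
c=np.dstack([(u-m["cx"])/f*d,-(v-m["cy"])/f*d,-d]); w=(c-W[:3,3])@W[:3,:3]
l=(w-t)@R; ok=(d>0)&(l[...,2]>140)&(l[...,2]<158)&(abs(l[...,0])<110)&(abs(l[...,1])<90)
for y0 in (-60,0,60):
    k=ok&(abs(l[...,1]-y0)<25); p=l[k]; print(y0,k.sum(),p.min(0).round(1),p.max(0).round(1),np.median(p,0).round(1),np.polyfit(p[:,0],p[:,1],1).round(3))
# rack base top level check
k=(abs(l[...,2]-20)<8); print("base z",np.median(l[k][:,2]), l[k].min(0),l[k].max(0))
a=cv2.resize(im[100:260,220:450],None,fx=3.4,fy=3.4,interpolation=cv2.INTER_CUBIC)
cv2.imwrite("pics/w1c.png",a[:,:,::-1])
# view of the easel with the fingers clear
move_pose(te+Re[:,1]*0+np.array([-60,40,400]),np.c_[rz(E["easel"][2])[:,0],[0,0,-1],rz(E["easel"][2])[:,1]])
m=camera_model("wrist");im,d=snapshot("wrist");cv2.imwrite("pics/w2.png",im[:,:,::-1])
pickle.dump((m,im,d),open("w2.pkl","wb"))
print("easel proj",project(m,np.array([[95,0,79],[-95,0,79],[95,0,0],[-95,0,0],[49,39,0],[21,39,0],[-21,39,0],[-49,39,0]])@Re.T+te).round(1).tolist())
a=cv2.resize(im[80:280,200:450],None,fx=3,fy=3,interpolation=cv2.INTER_CUBIC);cv2.imwrite("pics/w2c.png",a[:,:,::-1])
E
```

```text
corners z20 [[409.8, 241.2], [246.0, 241.2], [236.1, 114.7], [421.7, 114.6]]
unit top ends [[319.9, 245.2], [319.9, 163.3], [320.0, 213.5], [319.9, 148.2]]
easel felt top, blocks [[45.2, 251.8], [37.0, 133.3], [100.6, 207.0], [100.2, 168.8]]
-60 1276 [-86.1 -63.7 140. ] [ 84.2 -49.  152.8] [ -8.9 -55.8 150.5] [-6.0000e-03 -5.5909e+01]
0 675 [-54.1  -2.7 141.7] [ 43.7  10.2 153.3] [ -8.8   3.  150.7] [-0.004  3.469]
60 1466 [-104.7   55.9  140.2] [ 86.4  70.7 153.5] [-18.7  62.7 150.7] [-6.0000e-03  6.2647e+01]
base z 20.538828576376464 [-262.06410216 -609.42670481   12.00185377] [484.53458488 598.43818315  27.99701809]
easel proj [[297.7, 249.2], [295.1, 137.3], [310.9, 231.1], [310.0, 132.1], [330.6, 210.7], [330.8, 196.5], [331.0, 174.3], [331.2, 159.0]]
```

View pics/w1c.png

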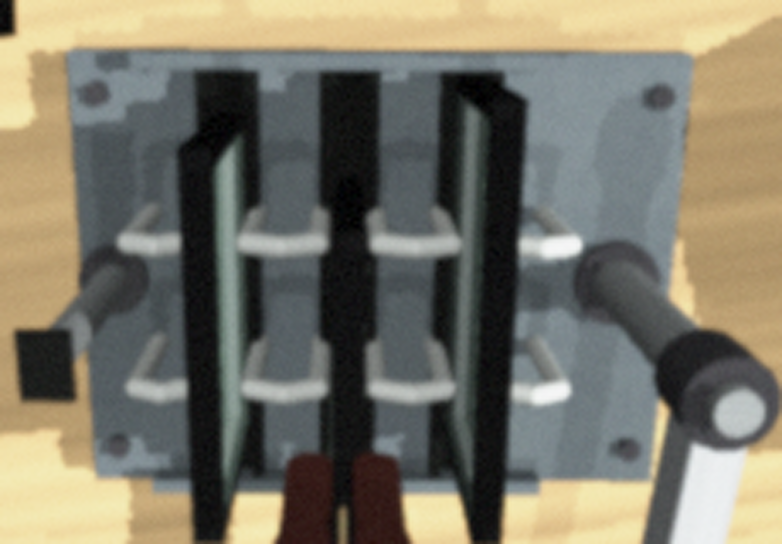

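View pics/w2c.png

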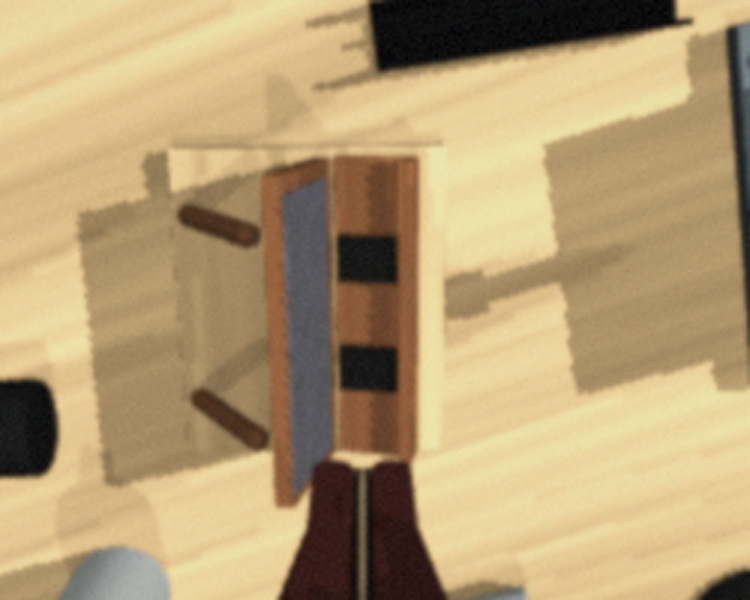

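```bash
python3 - <<'E'
from h import *
import pickle
E=np.load("est.npz");R,t=rackT(E["rack"]);tool=np.c_[R[:,0],[0,0,-1],R[:,1]]
G=lambda z,y=2:R@[6,y,z]+t
command_gripper(0.5)
move_pose(G(260),tool); movel(G(117),speed=150)
f0=observe()["force"]
command_gripper(0.0,10); o=observe(); print("10N",o["grip_width"]*88,R.T@(o["force"]-f0),o["moment"])
lat=(R.T@(o["force"]-f0))[1]
command_gripper(0.0,30); o=observe(); print("30N",o["grip_width"]*88,R.T@(o["force"]-f0))
np.save("lat.npy",lat)
m=camera_model("wrist");im,d=snapshot("wrist");cv2.imwrite("pics/w3.png",im[:,:,::-1])
pickle.dump((m,im,d),open("w3.pkl","wb"));print(o["time_s"],o["ee_pos"])
E
```

```text
10N 14.08078242534802 [0.64325107 0.7239212  1.4007389 ] [ 0.26584897 -0.06412222 -0.05181981]
30N 13.92907639885081 [0.52530383 1.19981009 1.57747232]
14.3833 [528.85579863 136.54780583 117.23907483]
```

View pics/w3.png

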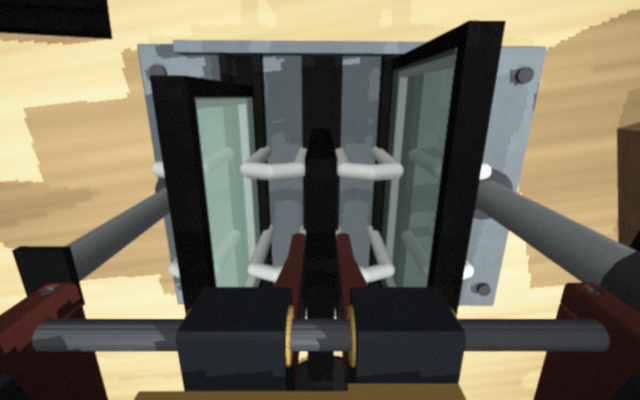

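The fingers hold the middle unit's top edge (width 13.9 mm). Its near end shows at about (320,130). Next I'll lift and measure the offset along the slot from that corner.

```bash
python3 - <<'E'
from h import *
import pickle
E=np.load("est.npz");R,t=rackT(E["rack"])
m,im,d=pickle.load(open("w3.pkl","rb"))
print("near end px col profile",im[110:160:3,320].mean(1).round(0).tolist())
print("near top corner local",[(ray_z(m,[[320,v]],150)[0]-t)@R for v in (128,131)])
print("depth col",[(v,round(float(d[v,320]),0)) for v in range(116,146,2)])
p=observe()["ee_pos"]; g=p.copy()
f=[observe()["force"]]
for h,s in ((15,40),(90,120),(175,200)):
    g[2]=p[2]+h; movel(g,speed=s); o=observe(); f.append(o["force"]); 
print(np.round(f,1).tolist(),o["grip_width"]*88,o["time_s"])
m=camera_model("wrist");im,d=snapshot("wrist");cv2.imwrite("pics/w4.png",im[:,:,::-1])
pickle.dump((m,im,d),open("w4.pkl","wb"))
f=200/np.tan(np.radians(m["fovy"])/2)
# unit near end from depth in tool frame
o=observe();W=m["world_to_cam"];v,u=np.mgrid[:400,:640]
c=np.dstack([(u-m["cx"])/f*d,-(v-m["cy"])/f*d,-d]);w=((c-W[:3,3])@W[:3,:3]-o["ee_pos"])@o["tcp_rot"]
k=(d>0)&(abs(w[...,2])<9)&(w[...,1]>-38)&(w[...,1]<100)&(w[...,0]<-20)&(w[...,0]>-90)
p=w[k];print(k.sum(),p.min(0),p.max(0)); 
for a in (-30,-20,-10,0,20,40,60,80):
    q=p[abs(p[:,1]-a)<5]; print(a,len(q),q.min(0).round(1) if len(q) else "", np.median(q,0).round(1) if len(q) else "")
E
```

```text
near end px col profile [19.0, 23.0, 23.0, 24.0, 17.0, 18.0, 9.0, 6.0, 2.0, 14.0, 8.0, 9.0, 0.0, 11.0, 12.0, 10.0, 17.0]
near top corner local [array([-65.92562639,   2.30441587, 150.        ]), array([-64.72731718,   2.30377241, 150.        ])]
depth col [(116, 251.0), (118, 251.0), (120, 252.0), (122, 253.0), (124, 254.0), (126, 254.0), (128, 253.0), (130, 241.0), (132, 227.0), (134, 214.0), (136, 204.0), (138, 194.0), (140, 185.0), (142, 177.0), (144, 169.0)]
[[-0.3, 1.9, 1.3], [-0.0, -0.1, -5.5], [0.5, -0.1, -4.4], [0.0, 0.4, -5.4]] 13.895293564781852 16.3167
3397 [-59.82635024 -36.44200112  -6.37673871] [-20.02969535  90.24840739   7.52323822]
-30 2405 [-59.8 -35.   -6.4] [-42.1 -34.2   0.2]
-20 106 [-59.8 -24.9  -6.3] [-59.6 -19.8   0.6]
-10 84 [-59.8 -15.   -6.2] [-59.6 -10.6   0.7]
0 77 [-59.7  -5.   -6.1] [-59.6  -0.8   0.2]
20 49 [-59.8  15.1  -6.1] [-59.5  19.7   0.2]
40 43 [-59.6  36.2  -6.1] [-59.5  38.5   0.9]
60 21 [-59.6  55.2  -5.3] [-59.4  60.6   0.3]
80 18 [-59.5  80.5  -5.9] [-59.4  81.6   0.7]
```

The unit is centred in the grip, with its underside 96 mm beyond the TCP. Now the guarded placing.

```bash
cat > place.py <<'E'
from h import *
E=np.load("est.npz");Re,te=easelT(E["easel"])
tool=np.c_[Re[:,0],-Re[:,2],Re[:,1]]; UH=96
P=lambda x,y,z: Re@np.array([x,y,z+UH])+te
def fr(): pause(0.05); return Re.T@np.mean([observe()["force"] for _ in range(2)],0)
E
python3 - <<'E'
from place import *
move_pose(P(0,40,190),tool)
movel(P(0,20,60),speed=150); movel(P(0,17,14),speed=80)
pause(0.2); b=fr(); print("base",b.round(2))
y,z=17,14.
def go(y,z,s=20): movel(P(0,y,z),speed=s); return fr()-b
while z>-6:
    z-=1; f=go(y,z)
    if f[2]>2.5: break
print("block contact z",z,f.round(2))
z+=1.5; go(y,z)
log=[]
while y>0:
    y-=1; f=go(y,z); log.append(f[1].round(1))
    if f[1]>3: break
print("felt contact y",y,f.round(2),log)
y+=0.5
for _ in range(5):
    z-=0.7; f=go(y,z)
    if f[2]>2.5: break
print("final",y,z,f.round(2),observe()["time_s"],observe()["grip_width"]*88)
np.save("yz.npy",[y,z])
im,d=snapshot("scene");cv2.imwrite("pics/s2.png",cv2.resize(im[160:290,190:390],None,fx=4,fy=4,interpolation=cv2.INTER_CUBIC)[:,:,::-1])
E
```

```text
base [-0.9  -0.5  -3.88]
block contact z 0.0 [ 1.89 -0.01  9.81]
felt contact y 16 [1.   3.35 3.58] [np.float64(3.4)]
final 16.5 0.8 [0.33 2.39 7.78] 25.0917 14.058927523025107
```

View pics/s2.png

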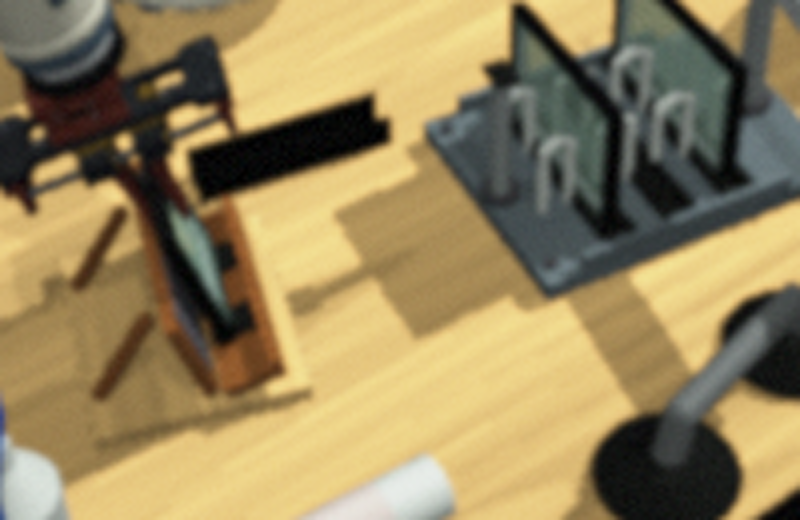

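The picture shows the unit in hand just above the blocks at (235,290), still off the felt. The earlier "felt contact" was friction on the blocks, so I'll lift a bit and push on.

```bash
python3 - <<'E'
from place import *
y,z=np.load("yz.npy")
movel(P(0,16,5),speed=20); pause(0.2); b=fr(); print("base",b.round(2))
def go(y,z,s=20): movel(P(0,y,z),speed=s); return fr()-b
y,z=16,5.;log=[]
while y>0:
    y-=1; f=go(y,z); log.append(f[1].round(1))
    if f[1]>2.5: break
print("felt contact y",y,f.round(2),log)
zl=[]
y+=0.3
while z>-2:
    z-=0.7; f=go(y,z); zl.append(f.round(1).tolist())
    if f[2]>3: break
print("final",y,z,zl,observe()["time_s"])
np.save("yz.npy",[y,z])
im,d=snapshot("scene");cv2.imwrite("pics/s3.png",cv2.resize(im[160:290,190:390],None,fx=4,fy=4,interpolation=cv2.INTER_CUBIC)[:,:,::-1])
E
```

```text
base [ 0.17 -0.73 -4.72]
felt contact y 7 [-1.75  2.77  0.96] [np.float64(-0.3), np.float64(0.0), np.float64(-0.5), np.float64(-1.1), np.float64(-0.2), np.float64(-0.2), np.float64(-1.5), np.float64(-0.0), np.float64(2.8)]
final 7.3 1.4999999999999993 [[-0.1, 2.1, 2.1], [0.3, 3.1, 1.9], [0.5, 4.2, 3.0], [0.4, 3.6, 2.4], [1.2, 4.3, 3.7]] 29.95
```

View pics/s3.png

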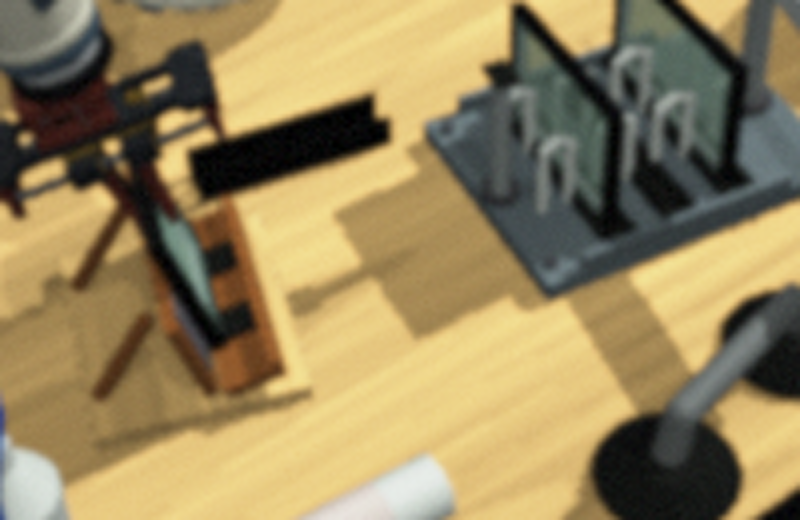

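The unit now lies against the felt with its bottom edge over both blocks. I'll seat it the last fraction, release and check.

```bash
python3 - <<'E'
from place import *
import pickle
movel(P(0,7.3,0.6),speed=15); print(fr().round(1))
command_gripper(0.0,8); pause(0.2); print(fr().round(1))
command_gripper(0.4); pause(0.3); print(fr().round(1))
movel(P(0,7.3,120),speed=120)
movel(P(-45,67,230),speed=250); pause(0.2)
m=camera_model("wrist");im,d=snapshot("wrist");o=observe()
cv2.imwrite("pics/w5.png",im[:,:,::-1])
f=200/np.tan(np.radians(m["fovy"])/2);W=m["world_to_cam"];v,u=np.mgrid[:400,:640]
c=np.dstack([(u-m["cx"])/f*d,-(v-m["cy"])/f*d,-d]);w=((c-W[:3,3])@W[:3,:3]-te)@Re
k=(d>0)&(abs(w[...,0])<75)&(w[...,1]>0)&(w[...,1]<35)&(w[...,2]>124)&(w[...,2]<140)
p=w[k];print("top edge",k.sum(),p.min(0).round(1),p.max(0).round(1),np.median(p,0).round(1),np.polyfit(p[:,0],p[:,1],1).round(3),np.polyfit(p[:,0],p[:,2],1).round(3))
k=(d>0)&(abs(w[...,0])<60)&(w[...,1]>8)&(w[...,1]<35)&(w[...,2]>10)&(w[...,2]<120);p=w[k]
print("front face",k.sum(),np.median(p,0),np.polyfit(p[:,2],p[:,1],1).round(3))
print(o["time_s"])
E
```

```text
[0.7 4.1 3.4]
[0.4 4.8 5.2]
[-0.6  0.7  0. ]
top edge 946 [-59.7   0.8 124.1] [ 50.9  14.9 133.2] [-14.2   7.8 130.5] [-0.009  7.834] [ -0.    130.356]
front face 866 [-12.02286772  15.08206323  72.74694169] [-8.0000e-03  1.5372e+01]
33.7333
```

View pics/w5.png

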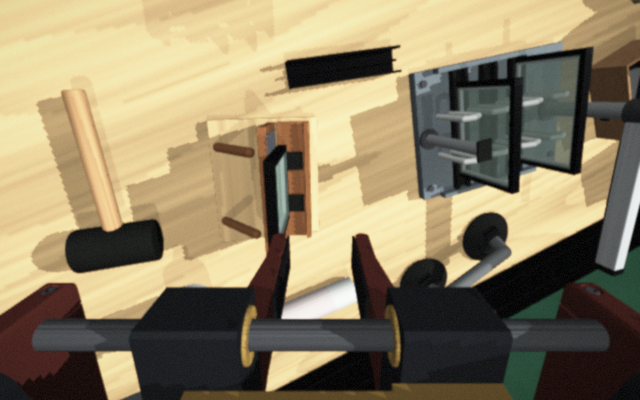

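The unit sits on the blocks and against the felt at (275,195). The keeper is open at the right (620,150), and nothing else shows as moved.

```bash
python3 -c "
from plant import *
print(observe()['force'],observe()['time_s']); hand_in()"
```

```text
[ 0.30490881 -0.79202587  0.36253301] 33.7333
the job is handed in; nothing more can be done
```

I opened the keeper, drew the narrow unit straight up out of the middle slot, set it on the easel by feel, and handed the job in at 33.7 s. No verdict is reported.

**Last checks (wrist depth picture, easel frame):**

| Check | Measured | Allowed |
|---|---|---|
| Unit's middle along the ledge | about 0 mm (from its near end; the far end was hidden) | within 20 mm |
| Distance out from the felt (y) | about 7.8 mm | 3 to 13 mm |
| Height on the blocks (z) | about 0.4 mm | -5 to 6 mm |
| Flat and square to the back | within about 0.01 rad | 0.08 rad |

- **Keeper and surroundings:** The last picture shows the keeper still open; I judged this by eye and did not measure its angle. The wide units are still in the rack, and the lifter, mallet and offcut look unmoved. The other bench items were hidden or out of view.
- **Gripper:** It was clear of everything, with wrist force under 1 N.

**What disagreed:**
- **First felt contact:** It was really friction on the blocks. I lifted a few mm and repeated it, and the real contact came at the expected 7 mm.
- **Camera calibration:** The wrist and overhead cameras differed by about 3 mm. I approached between the two and placed by force.

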